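# Ready the catch pot and crack the sealed dry box

### The job

Get the dry-storage box ready for unloading the finished rings. First turn the square porcelain pot, which is standing mouth-down on its cork mat, mouth-up on the mat and let go of it; then pull the box's lid free of its sticky seal by the black grip and hold it just ajar, about 20 mm at the front edge, without letting it fly wide open (never more than about 50 mm). Finish while still holding the lid ajar like that; leave everything else on the bench where it is.

Things in the scene. Friction and masses are not known exactly. Their poses are not given: they have to be found in the camera images.
- pot: square white porcelain pot, open at one end: 46 x 46 mm outside, 56 mm from mouth to closed bottom, walls 4 mm, 0.1 to 0.17 kg. Origin at the centre of its mouth (rim plane); z points from the mouth to the closed bottom, so z up is mouth-down (the start); its centre lies 28 mm along z. x and y are normal to its flat side walls; it lies stably on any of them. (Not the round white cup.)
- mat: fixed square cork mat 170 x 170 mm, 4 mm thick; origin at the centre of its underside, on the bench top (so its top is 4 mm above the origin), x and y along its edges. The pot starts on it.
- drybox: fixed aluminium dry-storage box, 160 (x) x 180 (y) x 90 mm to the top of its black gasket; origin at the centre of its underside, z up, front faces its -x. A grey lid 12 mm thick lies on the gasket, hinged along the rear (+x) edge, top of the shut lid 102 mm above the origin.
- lid (a joint): opening angle of the box's lid, rad: 0 shut (start), grows as the front edge rises (0.1 rad = 16 mm), stop at 0.5. The tight seal holds it: pulling up at the grip takes 14 to 20 N at the peak, within the first 0.01 rad; it snaps free by 0.04 rad, leaving only the lid's weight (about 2 N at the grip). Let go, the lid drops back to 0.05 rad or less.
- lid_grip (a point): point in the middle of the black upright block on top of the lid near its front edge, 22 mm above the lid's top and 125 mm in front of the hinge line. The block is 16 mm thick along the box's y (pinch it across this), 34 mm long along x and stands 36 mm above the lid. Axes as the box's when shut; they tilt with the lid, about y.
- lid_hinge (a point): point on the lid's hinge line at the middle of the rear edge, 90 mm above the bench, level with the underside of the shut lid; y along the hinge line; turns with the lid.
- bench_block: bystander: loose square steel block 64 x 64 x 20 mm; origin at the centre of its underside
- spool: bystander: loose empty white plastic spool 50 mm across, 32 mm high; origin at the centre of its underside
- round_cup: bystander: loose round white cup, mouth-up, 72 mm across the rim, 70 mm high; origin at the centre of its underside
- pliers: bystander: loose pliers with red handles lying flat, about 140 mm long, 12 mm high; origin under the pivot
- ring_clamp: bystander: loose wooden ring clamp lying flat, 135 x 30 x 22 mm; origin at the centre of its underside
There are look-alikes about, which are no part of the job. Leave any blue, orange or red look-alike of the pot alone.

How it is judged:
By the outcome, as a careful person would: the job done as asked, in the order asked, and still so for the second after the job is handed in, while the arm keeps its last pose, push and grip.
It also fails if it takes over 72 s, if anything falls off the work surface, if the arm or the gripper's body presses on something with over 40 N, if the wrist force passes 120 N, or if a joint passes its speed limit or range.

### The arm

A 6-joint arm with a two-finger parallel gripper is mounted at the origin on the work surface. World frame = base frame: x ahead of the robot, y to its left, z up, the work surface at z = 0. Lengths are in m, angles in rad, forces in N, time in s.
With the tool pointing down it reaches from about 0.35 to 0.8 m from the base axis. Payload 7.3 kg.
Tool frame: the origin (TCP) lies at the very end of the fingers, on their centre line; the grasp point (between the pads) lies 19 mm behind it; z points along the fingers, y is the direction in which the jaws open and shut (so a half turn about z gives the same grasp; the last joint's range is limited). The gripper opens to 85 mm and grips with 20 to 120 N. Pads are 22 mm wide; open, the fingers measure 114 mm over their backs; the gripper's body (76 mm by 85 mm) begins 54 mm behind the grasp point. The pads swing forward as they close: fully open they stand 13 mm farther back than shut.
Start: joints at [-1.272, 0.342, 1.524, -0, 1.275, -0.146], TCP at [0.226, -0.474, 0.231] pointing down, gripper open.
Joint ranges: [-2.53, 2.53], [-0.77, 2.02], [0.04, 2.7], [-1, 4.14], [0.28, 2.66], [-3.11, 3.11]. Speed limits (rad/s): [2.57, 2.57, 3.14, 3.14, 3.14, 3.14].

### API

Orientations are given as a 3x3 rotation matrix whose columns are the frame's x, y, z axes.
In Python, from rig import env gives the robot as it stands.
- The arm moves only by the tool arm_command, never from a script. Its argument "plan" is a list of rows, each an object with "linear": the shift along the tool's x, y, z in cm, a list of three; "twist": the turn about the tool's z in rad. In form: [{"linear": [tx, ty, tz], "twist": twist}, ...]. A call has 1 to 10 rows; each row shifts and turns the pose as measured when the row begins, along the tool's axes as they then stand; what a row does not reach is not made up. A row lasts 1/10 s, in which the tool goes at most 50 mm and 8.59 degrees, less where a joint would pass 70% of its speed; a pose out of reach is approached as far as the arm can. A call is refused whole if a number of a shift passes 5 or a number of a turn 0.15, either way. A call with a gripper value outside its range is refused whole. "gripper" is the closure, from -1 (fully open) to 1 (shut), set as the call begins (left out, the last holds). The fingers move at their own pace and stop on an object; "newtons" is the grip in N (left out, the last holds). Time passes only in rows, so rows that do not move let the fingers close. It gives the time, the measured TCP pose, the force and the opening at its end, in the units of the state.
- env.get_state(): the state, without advancing time (a new reading comes with each control period).
- env.get_image(name): name is "side" or "top"; returns a dict with "image" (420x560x3 uint8, red, green, blue), "range_z" (420x560 float32, m along the optical axis (not along the pixel's ray), 0 where there is no reading), "K" (3x3 intrinsics, pixels), "R" (3x3) and "t" (3): a world point X has camera coordinates R X + t. Camera axes: x right, y down, z forward; pixel columns grow to the right and rows downward; lengths in m; the calibration is good to about 2 mm. A picture is of the moment at which its call begins.
- env.close_job(): hands the job in, once; it reports no verdict.
The state is a dict: "clock": time; "q": joint angles; "joint_velocities": joint speeds; "joint_torque": joint torques, N m; "ee_pos": TCP position; "ee_rot": TCP orientation; "contact_force": force on the tool from outside, world axes, zero at the start; "wrist_torque": the same for the moment, N m; "opening": finger opening in m.
Only numpy, scipy, OpenCV 4.12 (cv2) and the standard library are available. Lean on these libraries where they do the work, as an engineer would, in place of code of your own. Each camera call takes 0.05 s, during which the arm holds its last target.

## Working session

There is one attempt and no reset: what is moved stays moved. The work goes in short steps, Python scripts to look and compute and a tool call to move; the robot and the scene stay as the last step left them, time stands still between calls to the robot, and variables do not carry over. Pictures are saved under pics/ and viewed, and the job is handed in when it is done.

Besides the shell and the picture viewer there is one more tool, called as a command line: name --argument value ..., lists and objects as JSON in quotes. arm_command: Moves the arm, as the interface text tells. Its arguments: {"type":"object","properties":{"plan":{"type":"array"},"gripper":{"type":"number"},"newtons":{"type":"number"}},"required":["plan"]}

```bash
ls; mkdir -p pics; python3 - <<'E'
from rig import env
import cv2,numpy as np
s=env.get_state()
print({k:np.round(v,3).tolist() for k,v in s.items()})
for n in("side","top"):
    d=env.get_image(n); cv2.imwrite(f"pics/{n}0.png",d["image"][:,:,::-1]); np.savez(f"{n}0.npz",**d)
    print(n,d["K"].round(1).tolist(),d["R"].round(3).tolist(),d["t"].round(3).tolist())
E
```

```text
pics
{'clock': 0.0, 'q': [-1.272, 0.343, 1.525, 0.0, 1.275, -0.146], 'joint_velocities': [-0.002, -0.001, 0.001, 0.001, -0.0, 0.0], 'joint_torque': [-0.0, -43.368, -24.601, -0.0, 0.008, -0.0], 'ee_pos': [0.226, -0.474, 0.231], 'ee_rot': [[0.903, 0.43, -0.0], [0.43, -0.903, 0.002], [0.0, -0.002, -1.0]], 'contact_force': [-0.869, -0.252, -0.004], 'wrist_torque': [0.003, 0.02, 0.026], 'opening': 0.085}
side [[415.3, 0.0, 275.5], [0.0, 415.3, 205.4], [0.0, 0.0, 1.0]] [[-0.953, -0.302, 0.013], [-0.217, 0.653, -0.726], [0.211, -0.694, -0.688]] [0.535, 0.173, 0.984]
top [[435.8, 0.0, 279.4], [0.0, 435.8, 209.6], [0.0, 0.0, 1.0]] [[-0.019, -1.0, 0.023], [-0.997, 0.017, -0.082], [0.081, -0.024, -0.996]] [0.002, 0.556, 1.125]
```

View pics/side0.png

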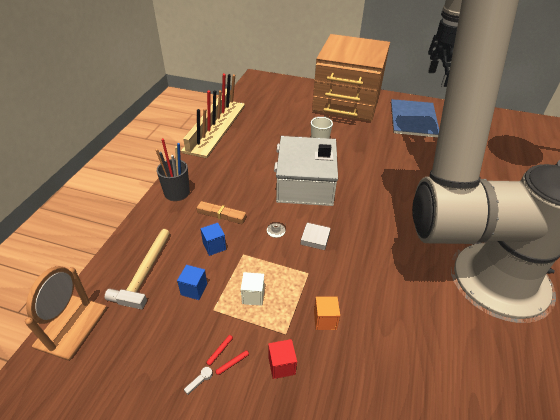

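View pics/top0.png

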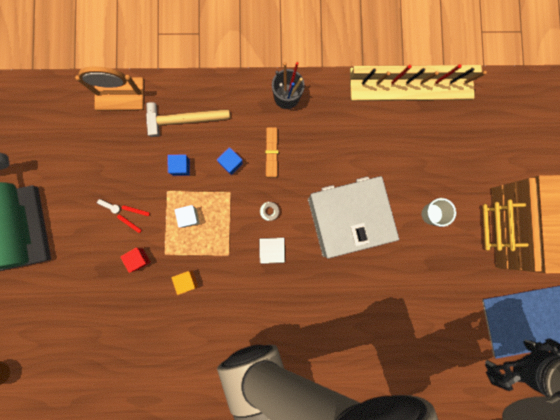

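The candidates for the pot, by top-view pixel, are:
- white square on the cork mat (186,216)
- steel block (272,250)
- spool (269,211)
- round cup (440,212)
- blue cubes (178,165) and (230,160), orange (183,282), red (134,260)

By the description, the white square on the mat is the pot. I'll measure it and check it in a close crop.

```bash
cat > h.py <<'E'
import numpy as np,cv2
def load(n): return dict(np.load(n))
def ray(d,px,z):
    px=np.atleast_2d(px).astype(float)
    v=np.c_[px,np.ones(len(px))]@np.linalg.inv(d["K"]).T@d["R"]
    c=-d["R"].T@d["t"]; s=(z-c[2])/v[:,2]
    return c+s[:,None]*v
def cloud(d):
    h,w=d["range_z"].shape;u,v=np.meshgrid(np.arange(w),np.arange(h));z=d["range_z"]
    p=np.stack([(u-d["K"][0,2])/d["K"][0,0]*z,(v-d["K"][1,2])/d["K"][1,1]*z,z],-1)
    return (p-d["t"])@d["R"]
def proj(d,X):
    p=np.atleast_2d(X)@d["R"].T+d["t"]; q=p@d["K"].T; return q[:,:2]/q[:,2:]
def rect(d,mask,z):
    c=max(cv2.findContours(mask.astype(np.uint8),0,cv2.CHAIN_APPROX_NONE)[0],key=cv2.contourArea)[:,0]
    P=ray(d,c,z)[:,:2]; (x,y),(w,h),a=cv2.minAreaRect((P*1000).astype(np.float32))
    return np.round([x,y,w,h,a],1)
E
python3 - <<'E'
from h import *
for n in("side","top"):
    d=load(n+"0.npz");C=cloud(d);im=d["image"].astype(int);mx=im.max(2);mn=im.min(2)
    white=(mn>110)&(mx-mn<40)
    def reg(x0,x1,y0,y1):
        m=np.zeros(mx.shape,bool);m[y0:y1,x0:x1]=1;return m
    if n=="top":
        pot=reg(160,212,195,240)&(mn>130)&(mx-mn<50)
        potz=pot&(C[...,2]>.05)
        print("pot z",np.percentile(C[...,2][pot],[5,50,95]),pot.sum(),potz.sum());print("pot",rect(d,potz,.060), rect(d,pot,.06))
        box=reg(295,410,165,270)&(C[...,2]>.08); print("boxz",np.percentile(C[...,2][box],[5,50,95]))
        bl=box&(C[...,2]<.115);print("lid",rect(d,bl,.102))
        g=box&(C[...,2]>.125); print("grip",g.sum(),np.percentile(C[...,2][g],50),rect(d,g,.138))
        mat=reg(155,245,180,265)&(C[...,2]>-.01)&(im[...,0]-im[...,2]>50)&(im[...,0]>150);print("mat",rect(d,mat|pot,.004),np.median(C[...,2][mat]))
        bb=reg(255,290,235,268)&(mn>130);print("block",rect(d,bb,.02))
    else:
        g=reg(300,345,130,170)&(mx<60);print("gripside",g.sum(),C[g].mean(0))
    K=im[140:320,:,:]
d=load("side0.npz")["image"][:,:,::-1];e=load("top0.npz")["image"][:,:,::-1]
a=cv2.resize(d[235:345,205:325],(400,367));b=cv2.resize(e[160:280,130:250],(367,367));c=cv2.resize(e[165:275,295:405],(0,0),fx=3.3364,fy=3.3364)
cv2.imwrite("pics/crop0.png",np.hstack([a,b])); 
E
```

```text
gripside 139 [ 0.48483228 -0.19466509  0.1254875 ]
pot z [0.04818909 0.05934519 0.0631205 ] 368 347
pot [541.3 230.9  46.3  47.4  13.1] [540.7 230.9  48.8  48.6  13.1]
boxz [0.09761653 0.10141113 0.10598579]
lid [ 532.7 -188.6  170.1  183.9   13.1]
grip 159 0.1375314977173931 [ 485.6 -199.1   33.3   17.7   14.1]
mat [525.8 205.4 236.3 174.   87.7] 0.003286943070483444
block [449.7  15.4  64.5  64.6   1.5]
```

View pics/crop0.png

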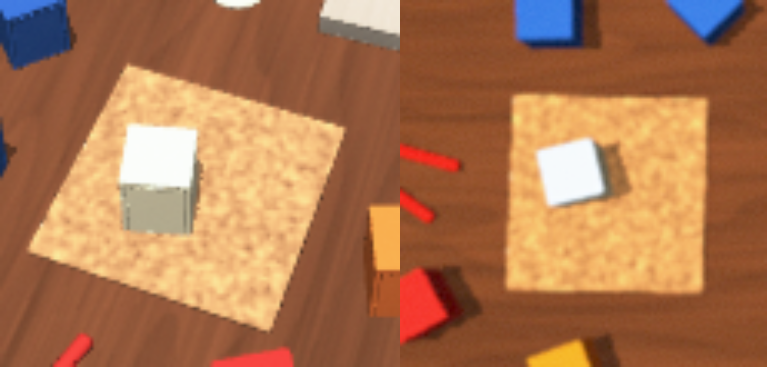

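The crop shows the pot as a plain white square with a closed top, standing on the cork. It is at about (0.541, 0.231) with a yaw of 13°. I'll move over it.

arm_command --plan '[{"linear": [3.7, -3.1, 0], "twist": 0}, {"linear": [3.7, -3.1, 0], "twist": 0}, {"linear": [3.7, -3.1, 0], "twist": 0}, {"linear": [3.7, -3.1, 0], "twist": 0}, {"linear": [3.7, -3.1, 0], "twist": 0}, {"linear": [3.7, -3.1, 0], "twist": 0}, {"linear": [3.7, -3.1, 0], "twist": 0}, {"linear": [3.7, -3.1, 0], "twist": 0}, {"linear": [3.7, -3.1, 0], "twist": 0}, {"linear": [3.7, -3.1, 0], "twist": 0}]' --gripper -1 --newtons 25

```text
clock: 1.1
ee_pos: [0.4302, -0.0238, 0.2283]
ee_rot: [[0.908, 0.419, -0.002], [0.419, -0.908, 0.004], [-0.001, -0.004, -1.0]]
contact_force: [1.0, -1.5, -0.3]
opening: 0.0855
```

arm_command --plan '[{"linear": [0, 0, 0], "twist": -0.15}, {"linear": [0, 0, 0], "twist": -0.15}, {"linear": [0, 0, 0], "twist": -0.15}, {"linear": [0, 0, 0], "twist": -0.15}, {"linear": [0, 0, 0], "twist": -0.15}, {"linear": [0, 0, 0], "twist": -0.15}, {"linear": [0, 0, 0], "twist": -0.15}, {"linear": [0, 0, 0], "twist": -0.15}, {"linear": [0, 0, 0], "twist": -0.15}]'

```text
clock: 2.0
ee_pos: [0.4299, -0.0146, 0.2254]
ee_rot: [[-0.216, 0.976, -0.009], [0.976, 0.216, 0.007], [0.008, -0.007, -1.0]]
contact_force: [-0.7, -0.3, 0.3]
opening: 0.0852
```

```bash
cat > go.py <<'E'
import sys,numpy as np
from rig import env
# usage: go.py x y z yawdeg(of tool y)
def go(x,y,z,yaw):
    s=env.get_state();R=s["ee_rot"];p=s["ee_pos"]
    cur=np.degrees(np.arctan2(R[1,1],R[0,1]))
    print("t",round(s["clock"],2),"p",p.round(4),"tilt",R[:2,2].round(4),"yaw",round(cur,2),"lin cm",(R.T@(np.array([x,y,z])-p)*100).round(2),"twist",round(np.radians((cur-yaw+180)%360-180),3),"F",s["contact_force"].round(1),"open",round(float(s["opening"]),4),"q",s["q"].round(2))
if __name__=="__main__": go(*map(float,sys.argv[1:5]))
E
python3 go.py .541 .231 .12 13.1
python3 - <<'E'
from h import *
d=load("top0.npz");P=ray(d,[[167,191],[229.4,255.5],[230.8,191.3],[165.2,255]],.004);print(P.round(3),P.mean(0))
E
```

```text
t 2.0 p [ 0.4299 -0.0146  0.2254] tilt [-0.0086  0.0066] yaw 12.49 lin cm [21.49 16.24 10.6 ] twist -0.011 F [-0.7 -0.3  0.3] open 0.0852 q [-0.22  0.18  1.77  0.    1.21 -0.44]
[[0.612 0.291 0.004]
 [0.438 0.126 0.004]
 [0.609 0.121 0.004]
 [0.442 0.295 0.004]] [0.52531003 0.20821242 0.004     ]
```

arm_command --plan '[{"linear": [3.6, 2.7, 0.8], "twist": 0}, {"linear": [3.6, 2.7, 1.5], "twist": 0}, {"linear": [3.6, 2.7, 1.8], "twist": 0}, {"linear": [3.6, 2.7, 1.8], "twist": 0}, {"linear": [3.6, 2.7, 1.8], "twist": 0}, {"linear": [3.6, 2.7, 1.8], "twist": 0}, {"linear": [0, 0, 0], "twist": 0}]'

```text
clock: 2.7
ee_pos: [0.5434, 0.2388, 0.1252]
ee_rot: [[-0.217, 0.976, -0.009], [0.976, 0.217, 0.004], [0.006, -0.008, -1.0]]
contact_force: [0.0, -1.1, -0.3]
opening: 0.0856
```

```bash
python3 go.py .541 .231 .030 13.1
```

```text
t 2.7 p [0.5434 0.2388 0.1252] tilt [-0.009  0.004] yaw 12.54 lin cm [-0.76 -0.32  9.52] twist -0.01 F [ 0.  -1.1 -0.3] open 0.0856 q [0.28 0.57 1.47 0.01 1.12 0.06]
```

arm_command --plan '[{"linear": [-0.6, -0.15, 3.0], "twist": -0.01}, {"linear": [-0.5, -0.15, 3.0], "twist": 0}, {"linear": [-0.1, 0, 2.5], "twist": 0}, {"linear": [0, 0, 0.8], "twist": 0}]'

```text
clock: 3.1
ee_pos: [0.5421, 0.2276, 0.029]
ee_rot: [[-0.231, 0.973, -0.009], [0.973, 0.231, 0.004], [0.005, -0.008, -1.0]]
contact_force: [0.2, 0.2, 0.2]
opening: 0.0853
```

```bash
python3 go.py .542 .227 .027 13.1; python3 - <<'E'
from rig import env
import cv2,numpy as np
d=env.get_image("side");cv2.imwrite("pics/a1.png",cv2.resize(d["image"][200:340,180:340,::-1],(0,0),fx=3.5,fy=3.5,interpolation=2))
E
```

```text
t 3.1 p [0.5421 0.2276 0.029 ] tilt [-0.0088  0.0035] yaw 13.36 lin cm [-0.06 -0.02  0.2 ] twist 0.004 F [0.2 0.2 0.2] open 0.0853 q [0.26 0.68 1.57 0.01 0.9  0.03]
```

View pics/a1.png

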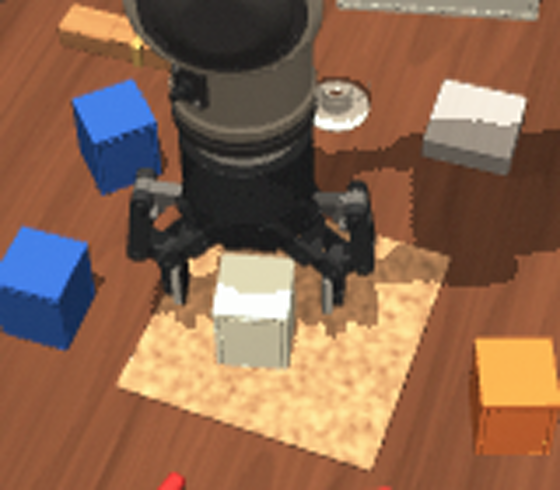

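The fingers straddle the pot at crop pixels (175,285) and (335,290), with the pot at (255,310). Closing now.

arm_command --plan '[{"linear": [0, 0, 0], "twist": 0}, {"linear": [0, 0, 0], "twist": 0}, {"linear": [0, 0, 0], "twist": 0}, {"linear": [0, 0, 0], "twist": 0}, {"linear": [0, 0, 0], "twist": 0}, {"linear": [0, 0, 0], "twist": 0}]' --gripper 1 --newtons 20

```text
clock: 3.75
ee_pos: [0.5448, 0.2278, 0.0341]
ee_rot: [[-0.23, 0.973, -0.002], [0.973, 0.23, 0.005], [0.006, -0.0, -1.0]]
contact_force: [-0.1, 0.7, -2.2]
opening: 0.0458
```

arm_command --plan '[{"linear": [0, 0, 0.3], "twist": 0}, {"linear": [0, 0, 0.2], "twist": 0}]'

```text
clock: 3.95
ee_pos: [0.5453, 0.228, 0.0315]
ee_rot: [[-0.231, 0.973, 0.0], [0.973, 0.231, 0.006], [0.005, 0.001, -1.0]]
contact_force: [-9.8, -3.6, 28.8]
opening: 0.0455
```

```bash
cat > snap.py <<'E'
import sys,cv2,numpy as np
from rig import env
# snap.py name cam x0 x1 y0 y1
n,c=sys.argv[1:3];x0,x1,y0,y1=map(int,sys.argv[3:7])
d=env.get_image(c);np.savez(n+".npz",**d)
f=min(780/(x1-x0),580/(y1-y0),4)
cv2.imwrite(f"pics/{n}.png",cv2.resize(d["image"][y0:y1,x0:x1,::-1],(0,0),fx=f,fy=f,interpolation=2));print("scale",f)
E
python3 snap.py a2 side 180 340 200 340;python3 go.py .542 .227 .027 13.1
```

```text
scale 4
t 4.0 p [0.5452 0.228  0.0315] tilt [0.0002 0.0057] yaw 13.34 lin cm [-0.03 -0.34  0.45] twist 0.004 F [-5.2 -1.3 16.6] open 0.0456 q [0.26 0.68 1.57 0.01 0.9  0.03]
```

View pics/a2.png

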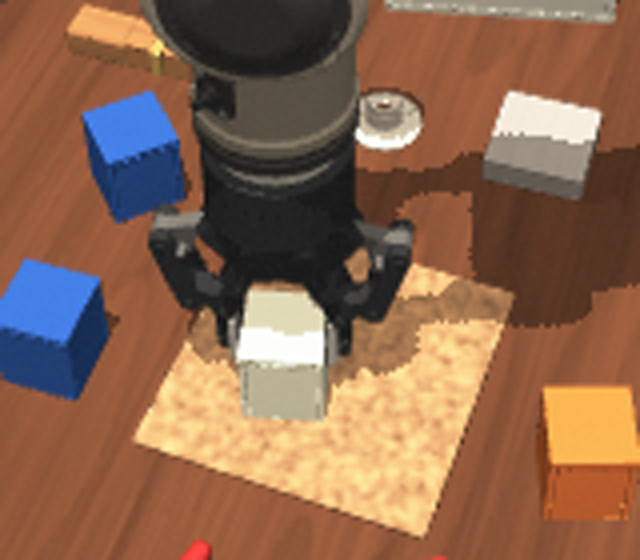

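arm_command --plan '[{"linear": [-0.9, 0, -0.2], "twist": 0}, {"linear": [-0.9, 0, -0.1], "twist": 0}, {"linear": [-0.9, 0, 0.05], "twist": 0}]'

```text
clock: 4.3
ee_pos: [0.5516, 0.2014, 0.0344]
ee_rot: [[-0.233, 0.973, 0.001], [0.973, 0.233, 0.006], [0.006, 0.002, -1.0]]
contact_force: [0.1, -0.7, -1.3]
opening: 0.0458
```

```bash
python3 snap.py a3 side 180 340 200 340;python3 go.py .542 .227 .027 13.1
```

```text
scale 4
t 4.35 p [0.5519 0.1999 0.0341] tilt [0.0006 0.0053] yaw 13.39 lin cm [ 2.86 -0.33  0.72] twist 0.005 F [ 0.3 -1.5 -0.8] open 0.0454 q [ 0.21  0.67  1.58  0.01  0.9  -0.02]
```

View pics/a3.png

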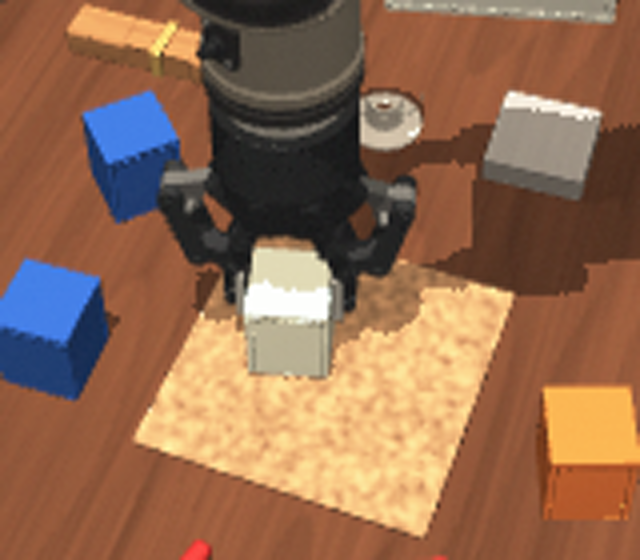

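The grip holds the pot rigidly, so it slid instead of pivoting. I'll carry it back toward +v and topple it by pushing high with closed fingers.

arm_command --plan '[{"linear": [0, 0, -0.5], "twist": 0}, {"linear": [2.0, 0, -0.3], "twist": 0}, {"linear": [2.0, 0, 0], "twist": 0}, {"linear": [0.8, 0, 0], "twist": 0}, {"linear": [0, 0, 0], "twist": 0}, {"linear": [0, 0, 0.4], "twist": 0}, {"linear": [0, 0, 0.3], "twist": 0}]'

```text
clock: 5.05
ee_pos: [0.5412, 0.2452, 0.0347]
ee_rot: [[-0.228, 0.974, -0.001], [0.974, 0.228, 0.005], [0.005, 0.0, -1.0]]
contact_force: [-0.3, -0.5, -0.9]
opening: 0.0458
```

```bash
python3 go.py .532 .245 .0315 13.1
```

```text
t 5.05 p [0.5412 0.2452 0.0347] tilt [-0.0009  0.0046] yaw 13.18 lin cm [ 0.19 -0.9   0.32] twist 0.001 F [-0.3 -0.5 -0.9] open 0.0458 q [0.29 0.68 1.55 0.01 0.91 0.06]
```

arm_command --plan '[{"linear": [0, 0, 0.25], "twist": 0}, {"linear": [0, 0, 0.05], "twist": 0}]'

```text
clock: 5.25
ee_pos: [0.5413, 0.2444, 0.0315]
ee_rot: [[-0.227, 0.974, -0.002], [0.974, 0.227, 0.005], [0.005, -0.0, -1.0]]
contact_force: [-4.0, 2.7, 10.8]
opening: 0.0456
```

arm_command --plan '[{"linear": [0, 0, 0], "twist": 0}, {"linear": [0, 0, 0], "twist": 0}, {"linear": [0, 0, 0], "twist": 0}, {"linear": [0, 0, -2], "twist": 0}, {"linear": [0, 0, -3], "twist": 0}, {"linear": [0, 0, -1.5], "twist": 0}]' --gripper -1

```text
clock: 5.85
ee_pos: [0.5403, 0.2418, 0.0951]
ee_rot: [[-0.225, 0.974, -0.008], [0.974, 0.225, 0.003], [0.004, -0.007, -1.0]]
contact_force: [1.2, -0.4, 0.2]
opening: 0.0853
```

arm_command --plan '[{"linear": [2.8, 0, 0], "twist": 0}, {"linear": [2.8, 0, 0], "twist": 0}, {"linear": [0.4, 0, 1.5], "twist": 0}, {"linear": [0, 0, 1.5], "twist": 0}, {"linear": [0, 0, 0.8], "twist": 0}, {"linear": [0, 0, 0], "twist": 0}]' --gripper 1

```text
clock: 6.45
ee_pos: [0.5285, 0.3005, 0.0576]
ee_rot: [[-0.223, 0.975, -0.003], [0.975, 0.223, 0.003], [0.004, -0.002, -1.0]]
contact_force: [0.1, 0.4, 0.3]
opening: 0.0004
```

```bash
python3 snap.py a4 side 180 340 200 340;python3 go.py .540 .249 .050 13.1
```

```text
scale 4
t 6.5 p [0.5288 0.3005 0.0581] tilt [-0.002   0.0034] yaw 12.88 lin cm [-5.27 -0.05  0.79] twist -0.004 F [ 0.2 -0.5 -0.5] open -0.0004 q [0.39 0.67 1.49 0.   0.98 0.16]
```

View pics/a4.png

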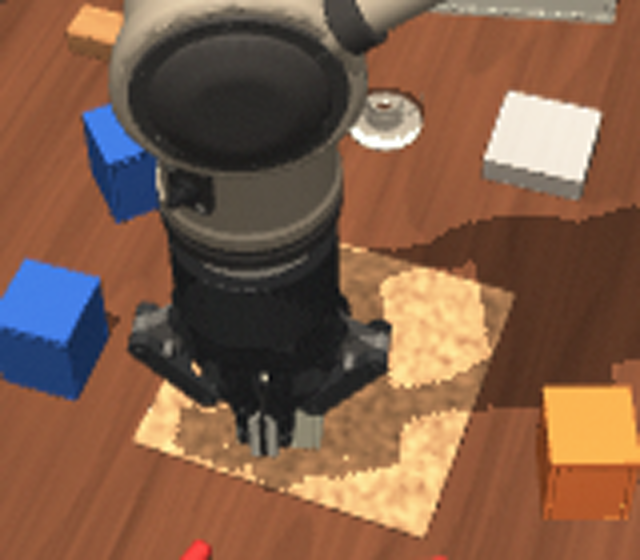

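arm_command --plan '[{"linear": [0, 0, 0.5], "twist": 0}, {"linear": [-0.6, 0, 0.3], "twist": 0}, {"linear": [-0.8, 0, 0], "twist": 0}, {"linear": [-0.8, 0, 0], "twist": 0}, {"linear": [-0.8, 0, 0], "twist": 0}]'

```text
clock: 7.0
ee_pos: [0.5371, 0.2687, 0.0506]
ee_rot: [[-0.222, 0.975, 0.0], [0.975, 0.222, 0.004], [0.004, 0.001, -1.0]]
contact_force: [-0.9, 0.5, 1.1]
opening: -0.0001
```

```bash
python3 snap.py a5 top 150 250 180 260;python3 go.py .540 .249 .050 13.1
```

```text
scale 4
t 7.05 p [0.5375 0.2675 0.0506] tilt [0.0003 0.0036] yaw 12.8 lin cm [-1.86 -0.16  0.05] twist -0.005 F [ 0.5 -0.3 -0.8] open -0.0004 q [0.33 0.66 1.52 0.   0.95 0.11]
```

View pics/a5.png

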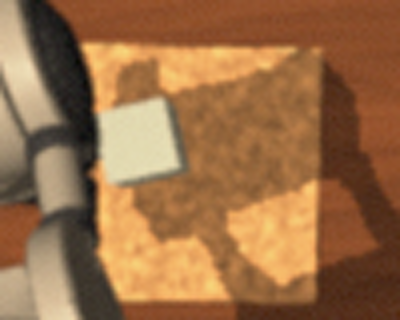

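```bash
python3 snap.py a6 side 180 340 200 340; python3 - <<'E'
from h import *
d=load("a5.npz");C=cloud(d);im=d["image"].astype(int)
m=np.zeros(im.shape[:2],bool);m[200:232,172:200]=1
m&=(im.min(2)>120)&(im.max(2)-im.min(2)<60)
print(m.sum(),rect(d,m,.06)); P=C[m]; A=np.c_[P[:,:2],np.ones(len(P))];print(np.linalg.lstsq(A,P[:,2],rcond=None)[0],P.mean(0))
E
```

```text
scale 4
322 [543.2 235.7  45.8  46.6  12.2]
[-0.85927811 -2.24219519  1.05458768] [0.54275132 0.23397642 0.06359254]
```

View pics/a6.png

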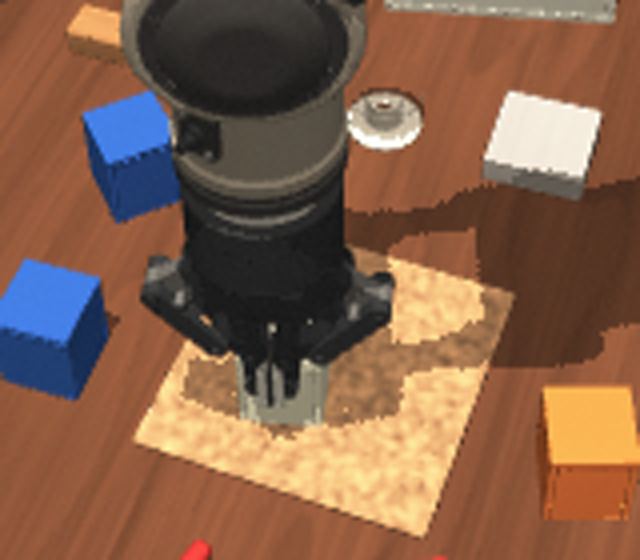

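arm_command --plan '[{"linear": [-0.8, 0, 0], "twist": 0}, {"linear": [-0.8, 0, 0], "twist": 0}]'

```text
clock: 7.3
ee_pos: [0.541, 0.2523, 0.0509]
ee_rot: [[-0.222, 0.975, 0.001], [0.975, 0.222, 0.005], [0.004, 0.002, -1.0]]
contact_force: [0.4, 1.3, 0.7]
opening: 0.0001
```

```bash
python3 snap.py a7 side 200 300 240 325;python3 go.py .540 .249 .050 13.1
```

```text
scale 4
t 7.35 p [0.5414 0.2512 0.0509] tilt [0.0009 0.004 ] yaw 12.77 lin cm [-0.18 -0.18  0.09] twist -0.006 F [0.1 0.9 0.9] open 0.0 q [0.3  0.66 1.53 0.   0.95 0.08]
```

View pics/a7.png

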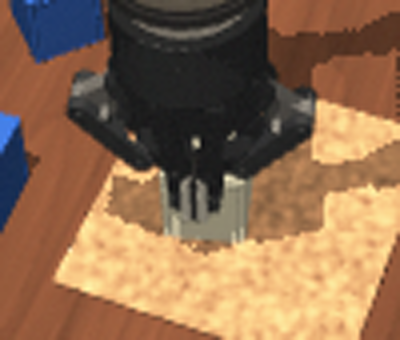

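```bash
python3 snap.py a8 top 150 250 180 260; python3 - <<'E'
from h import *
for n in("top0","a5","a8"):
    d=load(n+".npz");C=cloud(d);im=d["image"].astype(int)
    m=np.zeros(im.shape[:2],bool);m[195:240,172:210]=1
    m&=(im.min(2)>110)&(im.max(2)-im.min(2)<60)&(C[...,2]>.03)
    m=cv2.erode(m.astype(np.uint8),np.ones((3,3)))>0
    P=C[m];a=(P[:,:2]-[.541,.231])@np.array([.227,-.974])
    A=np.c_[a,np.ones(len(a))];print(n,m.sum(),rect(d,m,.06),np.linalg.lstsq(A,P[:,2],rcond=None)[0],a.min(),a.max())
    for lo in range(-30,40,6):
        k=(a>lo/1000)&(a<=(lo+6)/1000)
        if k.sum()>8: print(lo,k.sum(),P[k,2].mean().round(4),end="; ")
    print()
E
```

```text
scale 4
top0 282 [540.5 230.2  42.   42.4  13.1] [2.67826786 0.06026495] -0.021090752761337376 0.18796436506004613
-24 18 0.0581; -18 38 0.0601; -12 41 0.0595; -6 39 0.0595; 0 41 0.0594; 6 37 0.0598; 12 42 0.0596; 18 25 0.0601; 
a5 251 [542.8 235.4  40.3  41.   12.7] [3.04094069 0.07152822] -0.02421048926479128 0.18796436506004613
-24 30 0.06; -18 35 0.0605; -12 42 0.0604; -6 37 0.0601; 0 36 0.06; 6 41 0.0602; 12 28 0.0598; 
a8 263 [547.4 217.1  40.4  39.3  11.7] [4.05968751 0.01930984] -0.004590264108604135 0.039637968904741305
-6 21 0.0603; 0 39 0.06; 6 37 0.0608; 12 39 0.0601; 18 38 0.0599; 24 38 0.0603; 30 29 0.0592; 36 22 0.4163;
```

View pics/a8.png

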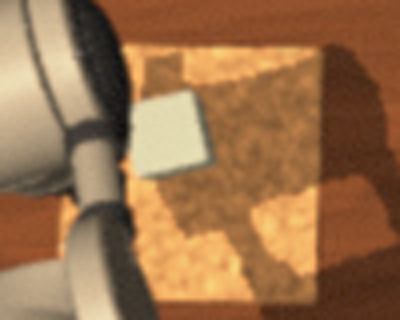

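The pot slides on the cork instead of tipping (its top stays level), and a 20 N grip holds it rigid. New plan: set the pot on the bench against the mat's fixed −x edge and use that 4 mm step as a pivot, rotating the pot in the grasp.

arm_command --plan '[{"linear": [0.5, 0, -2.5], "twist": 0}, {"linear": [0, 0, -3], "twist": -0.15}, {"linear": [0, 0, -2], "twist": -0.15}, {"linear": [0, 0, 0], "twist": -0.15}, {"linear": [0, 0, 0], "twist": -0.15}, {"linear": [0, 0, 0], "twist": -0.15}, {"linear": [0, 0, 0], "twist": -0.15}, {"linear": [0, 0, 0], "twist": -0.15}, {"linear": [0, 0, 0], "twist": -0.15}, {"linear": [0, 0, 0], "twist": -0.15}]' --gripper -1

```text
clock: 8.4
ee_pos: [0.5393, 0.2552, 0.1282]
ee_rot: [[-1.0, -0.007, -0.002], [-0.007, 1.0, 0.002], [0.002, 0.002, -1.0]]
contact_force: [-0.5, 0.5, 0.7]
opening: 0.0856
```

arm_command --plan '[{"linear": [0, 0, 0], "twist": -0.15}, {"linear": [0, 0, 0], "twist": -0.05}]'

```text
clock: 8.6
ee_pos: [0.539, 0.2551, 0.128]
ee_rot: [[-0.978, -0.21, -0.002], [-0.21, 0.978, 0.001], [0.002, 0.002, -1.0]]
contact_force: [-0.2, -0.6, -0.3]
opening: 0.0852
```

```bash
python3 go.py .5474 .2171 .027 102.3
```

```text
t 8.6 p [0.539  0.2551 0.128 ] tilt [-0.0022  0.0014] yaw 102.13 lin cm [-0.04 -3.91 10.09] twist -0.003 F [-0.2 -0.6 -0.3] open 0.0852 q [ 0.31  0.57  1.46  0.    1.12 -1.47]
```

arm_command --plan '[{"linear": [-0.2, -2.0, 0], "twist": 0}, {"linear": [-0.2, -1.9, 2], "twist": 0}, {"linear": [0, 0, 3], "twist": 0}, {"linear": [0, 0, 3], "twist": 0}, {"linear": [0, 0, 1.8], "twist": 0}, {"linear": [0, 0, 0.3], "twist": 0}]'

```text
clock: 9.2
ee_pos: [0.5526, 0.2168, 0.0251]
ee_rot: [[-0.977, -0.213, 0.002], [-0.213, 0.977, 0.001], [-0.002, 0.001, -1.0]]
contact_force: [-0.1, 0.0, -0.1]
opening: 0.0852
```

```bash
python3 go.py .551 .218 .026 102.3
```

```text
t 9.2 p [0.5526 0.2168 0.0251] tilt [0.0018 0.0015] yaw 102.32 lin cm [ 0.13  0.15 -0.09] twist 0.0 F [-0.1  0.  -0.1] open 0.0852 q [ 0.24  0.69  1.56  0.    0.89 -1.54]
```

arm_command --plan '[{"linear": [0, 0, 0], "twist": 0}, {"linear": [0, 0, 0], "twist": 0}, {"linear": [0, 0, 0], "twist": 0}, {"linear": [0, 0, 0], "twist": 0}, {"linear": [0, 0, 0], "twist": 0}, {"linear": [0, 0, -1.5], "twist": 0}, {"linear": [0, 0, -2], "twist": 0.12}, {"linear": [0, 0, 0], "twist": 0.115}]' --gripper 1 --newtons 25

```text
clock: 10.0
ee_pos: [0.5538, 0.2176, 0.0649]
ee_rot: [[-1.0, 0.025, 0.006], [0.025, 1.0, 0.002], [-0.006, 0.003, -1.0]]
contact_force: [0.1, 0.2, -1.3]
opening: 0.0456
```

```bash
python3 go.py .41 .15 .065 88.8; python3 snap.py a9 side 180 340 200 340
```

```text
t 10.0 p [0.5538 0.2176 0.0649] tilt [0.0061 0.0024] yaw 88.54 lin cm [14.21 -7.12 -0.11] twist -0.004 F [ 0.1  0.2 -1.3] open 0.0456 q [ 0.25  0.64  1.53  0.    0.97 -1.3 ]
scale 4
```

View pics/a9.png

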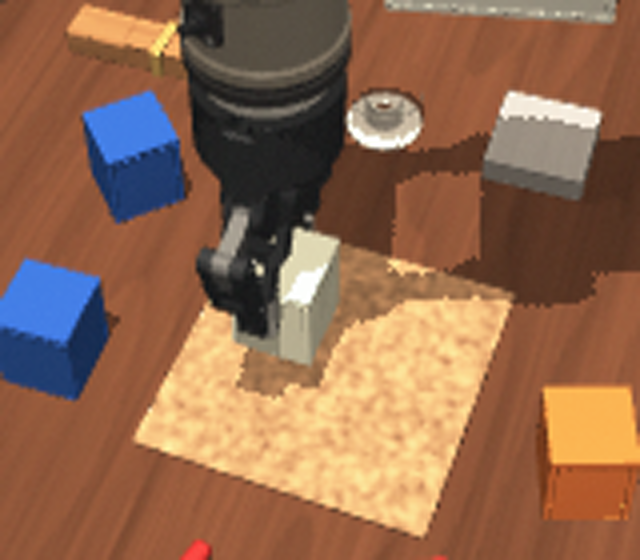

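arm_command --plan '[{"linear": [3.0, -1.7, 0], "twist": 0}, {"linear": [4.0, -2.2, 0], "twist": 0}, {"linear": [4.0, -2.2, 0], "twist": 0}, {"linear": [2.9, -0.9, 0], "twist": 0}, {"linear": [0, 0, 1], "twist": 0}, {"linear": [0, 0, 1], "twist": 0}]'

```text
clock: 10.65
ee_pos: [0.4082, 0.1496, 0.0428]
ee_rot: [[-1.0, 0.018, 0.01], [0.018, 1.0, 0.003], [-0.009, 0.003, -1.0]]
contact_force: [0.4, 0.1, -0.8]
opening: 0.0456
```

```bash
python3 go.py .41 .15 .03 88.8; python3 snap.py a10 side 180 340 200 340;  python3 snap.py a11 top 160 280 190 280
```

```text
t 10.65 p [0.4082 0.1496 0.0428] tilt [0.0095 0.003 ] yaw 88.96 lin cm [-0.17  0.04  1.28] twist 0.003 F [ 0.4  0.1 -0.8] open 0.0456 q [ 0.17  0.45  2.    0.    0.68 -1.38]
scale 4
scale 4
```

View pics/a10.png

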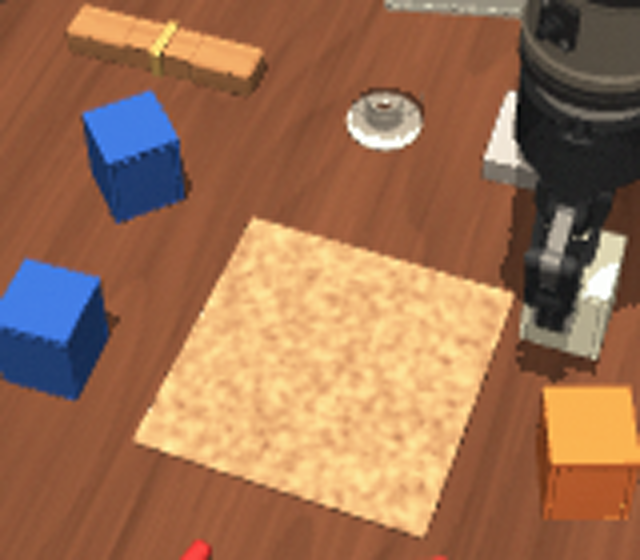

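View pics/a11.png

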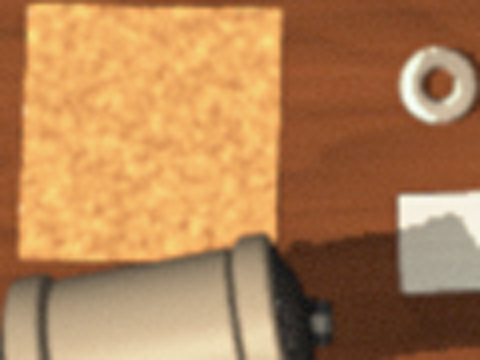

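arm_command --plan '[{"linear": [0, 0, 1.0], "twist": 0}, {"linear": [0, 0, 0.3], "twist": 0}, {"linear": [0, 0, 0.15], "twist": 0}]'

```text
clock: 11.05
ee_pos: [0.4105, 0.1504, 0.0255]
ee_rot: [[-1.0, 0.017, 0.008], [0.017, 1.0, 0.003], [-0.008, 0.003, -1.0]]
contact_force: [-0.4, 0.4, -1.5]
opening: 0.0457
```

```bash
python3 - <<'E'
from h import *
d=load("a11.npz");im=d["image"].astype(int)
m=np.zeros(im.shape[:2],bool);m[180:256,155:240]=1
m&=(im[...,0]>190)&(im[...,1]>130)
c=max(cv2.findContours(m.astype(np.uint8),0,cv2.CHAIN_APPROX_NONE)[0],key=cv2.contourArea)[:,0]
P=ray(d,c,.004);print(rect(d,m,.004))
for y in(.16,.2,.24,.27):
    k=abs(P[:,1]-y)<.004; print(y,P[k,0].min().round(4),P[k,0].max().round(4))
E
python3 go.py .425 .15 .03 88.8
```

```text
[527.1 210.7 169.  167.5  88.9]
0.16 0.4503 0.6075
0.2 0.4432 0.6082
0.24 0.4439 0.6088
0.27 0.4445 0.612
t 11.05 p [0.4105 0.1504 0.0255] tilt [0.0078 0.0028] yaw 89.02 lin cm [-1.46 -0.01 -0.43] twist 0.004 F [-0.4  0.4 -1.5] open 0.0457 q [ 0.17  0.49  2.01  0.    0.64 -1.38]
```

arm_command --plan '[{"linear": [0, 0, 0.2], "twist": 0}, {"linear": [0, 0, 0.1], "twist": 0}]'

```text
clock: 11.25
ee_pos: [0.4111, 0.1506, 0.0224]
ee_rot: [[-1.0, 0.017, 0.008], [0.017, 1.0, 0.003], [-0.008, 0.003, -1.0]]
contact_force: [-5.3, -1.3, 23.2]
opening: 0.0455
```

arm_command --plan '[{"linear": [-0.4, 0, 0], "twist": 0}, {"linear": [-0.4, 0, 0], "twist": 0}, {"linear": [-0.4, 0, 0], "twist": 0}]'

```text
clock: 11.55
ee_pos: [0.4212, 0.1505, 0.0226]
ee_rot: [[-1.0, 0.017, 0.003], [0.017, 1.0, 0.002], [-0.003, 0.003, -1.0]]
contact_force: [-14.7, 3.2, 16.5]
opening: 0.0457
```

arm_command --plan '[{"linear": [-0.8, 0, -0.2], "twist": 0}, {"linear": [-0.8, 0, -0.2], "twist": 0}, {"linear": [-0.8, 0, -0.1], "twist": 0}]'

```text
clock: 11.85
ee_pos: [0.4356, 0.1501, 0.0253]
ee_rot: [[-1.0, 0.018, -0.02], [0.018, 1.0, 0.001], [0.02, 0.001, -1.0]]
contact_force: [-7.8, 2.2, 3.0]
opening: 0.0458
```

```bash
python3 go.py .425 .15 .03 88.8; python3 snap.py a12 side 240 360 210 310
```

```text
t 11.85 p [0.4356 0.1501 0.0253] tilt [-0.0202  0.0012] yaw 88.97 lin cm [ 1.07 -0.03 -0.45] twist 0.003 F [-7.8  2.2  3. ] open 0.0458 q [ 0.16  0.53  1.92  0.01  0.71 -1.4 ]
scale 4
```

View pics/a12.png

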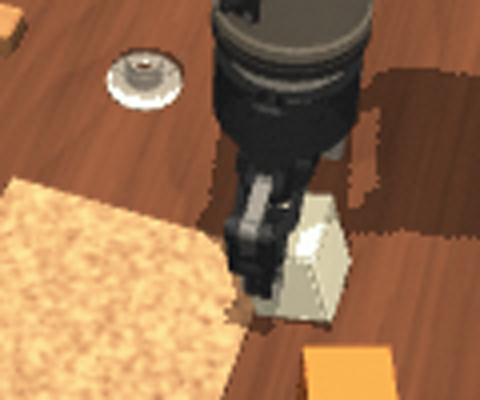

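The pot is now pivoting on the mat edge (tilted white face at crop (310,270)). I'll continue the arc.

arm_command --plan '[{"linear": [-0.9, 0, -0.2], "twist": 0}, {"linear": [-0.9, 0, 0], "twist": 0}, {"linear": [-0.9, 0, 0.15], "twist": 0}]'

```text
clock: 12.2
ee_pos: [0.4554, 0.1494, 0.0231]
ee_rot: [[-0.999, 0.019, -0.04], [0.019, 1.0, -0.0], [0.04, -0.001, -0.999]]
contact_force: [-5.6, 1.6, 3.4]
opening: 0.0459
```

```bash
python3 go.py .425 .15 .03 88.8; python3 snap.py a13 side 240 360 210 310
```

```text
t 12.2 p [0.4554 0.1494 0.0231] tilt [-0.0399 -0.0001] yaw 88.93 lin cm [ 3.06 -0.   -0.56] twist 0.002 F [-5.6  1.6  3.4] open 0.0459 q [ 0.15  0.56  1.86  0.01  0.76 -1.41]
scale 4
```

View pics/a13.png

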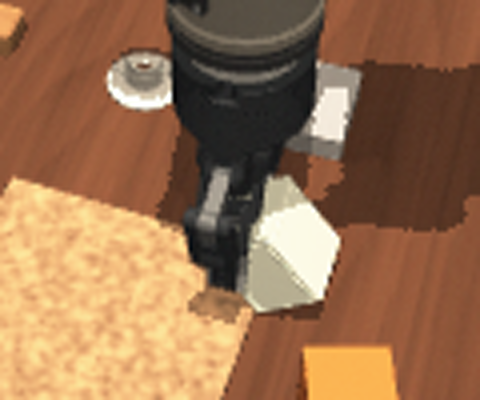

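arm_command --plan '[{"linear": [-0.8, 0, 0.2], "twist": 0}, {"linear": [-0.8, 0, 0.3], "twist": 0}, {"linear": [-0.6, 0, 0.4], "twist": 0}]'

```text
clock: 12.55
ee_pos: [0.4729, 0.1491, 0.0122]
ee_rot: [[-0.998, 0.019, -0.053], [0.019, 1.0, -0.001], [0.053, -0.002, -0.999]]
contact_force: [-3.9, 1.0, 14.4]
opening: 0.0457
```

```bash
python3 go.py .425 .15 .03 88.8; python3 snap.py a14 side 240 360 210 310
```

```text
t 12.55 p [0.4729 0.1491 0.0122] tilt [-0.0525 -0.0005] yaw 88.89 lin cm [ 4.87 -0.   -1.53] twist 0.002 F [-3.9  1.  14.4] open 0.0457 q [ 0.15  0.6   1.81  0.01  0.78 -1.41]
scale 4
```

View pics/a14.png

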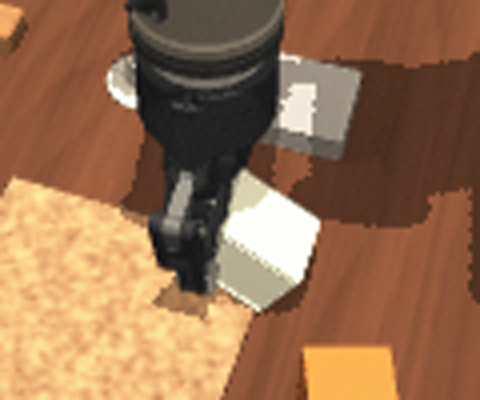

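arm_command --plan '[{"linear": [0, 0, 0], "twist": 0}, {"linear": [0, 0, 0], "twist": 0}, {"linear": [0, 0, 0], "twist": 0}, {"linear": [0, 0, -3], "twist": 0}, {"linear": [0, 0, -4], "twist": 0}, {"linear": [-3, 0, -2], "twist": 0}, {"linear": [-4, 0, 0], "twist": 0}]' --gripper -1

```text
clock: 13.3
ee_pos: [0.5467, 0.1479, 0.1011]
ee_rot: [[-0.998, 0.018, -0.055], [0.018, 1.0, -0.001], [0.055, -0.002, -0.998]]
contact_force: [1.0, 0.1, 0.7]
opening: 0.0848
```

```bash
python3 go.py .452 .15 .03 88.8; python3 snap.py a15 side 240 360 210 310;python3 snap.py a16 top 160 280 190 280
```

```text
t 13.3 p [0.5467 0.1479 0.1011] tilt [-0.0548 -0.0012] yaw 88.97 lin cm [9.07 0.05 7.62] twist 0.003 F [1.  0.1 0.7] open 0.0848 q [ 0.13  0.57  1.53  0.01  1.09 -1.43]
scale 4
scale 4
```

View pics/a15.png

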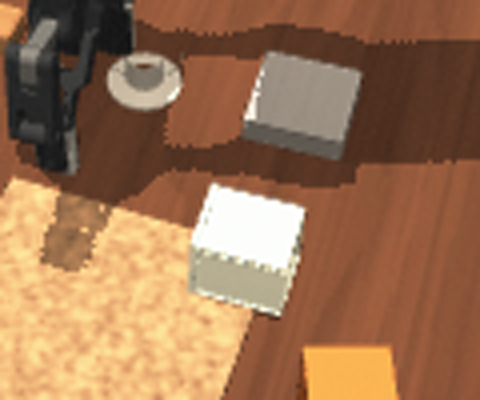

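View pics/a16.png

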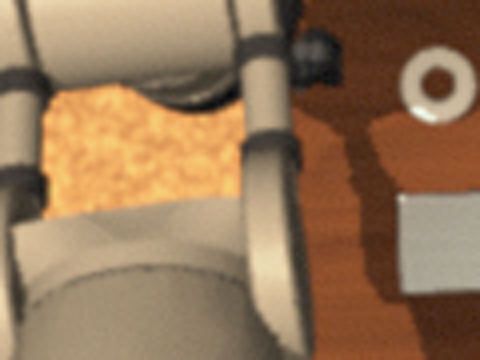

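The pot lies on its side across the mat's edge (top face at crop (250,225)). Now I'll measure its pose from the side view.

```bash
python3 - <<'E'
from h import *
d=load("a15.npz");im=d["image"].astype(int)
c=np.array([[211,184],[305,207],[297,263],[190,250],[188,288],[281,315]])/4+[240,210]
print(ray(d,c[:4],.050).round(3));print(ray(d,c[4:],.003).round(3))
C=cloud(d);m=np.zeros(im.shape[:2],bool);m[255:292,285:320]=1;m&=(im.min(2)>180)
P=C[m];print(m.sum(),P.mean(0),np.linalg.lstsq(np.c_[P[:,:2],np.ones(len(P))],P[:,2],rcond=None)[0]);print(rect(d,m,.05))
E
```

```text
[[0.479 0.129 0.05 ]
 [0.423 0.129 0.05 ]
 [0.418 0.169 0.05 ]
 [0.477 0.178 0.05 ]]
[[0.479 0.17  0.003]
 [0.423 0.172 0.003]]
430 [0.45097314 0.15512894 0.05016912] [-0.11340764  1.1111943  -0.07106548]
[4.517e+02 1.532e+02 5.610e+01 4.870e+01 2.000e-01]
```

arm_command --plan '[{"linear": [3, 0, 0], "twist": 0}, {"linear": [4, 0.1, 0], "twist": 0}, {"linear": [3.5, 0.1, 0], "twist": 0}, {"linear": [0, 0, 2], "twist": 0}]'

```text
clock: 13.8
ee_pos: [0.4408, 0.1507, 0.0836]
ee_rot: [[-0.998, 0.021, -0.051], [0.022, 1.0, -0.001], [0.051, -0.002, -0.999]]
contact_force: [0.8, 0.6, -0.2]
opening: 0.0855
```

```bash
python3 go.py .4355 .152 .017 88.8
```

```text
t 13.8 p [0.4408 0.1507 0.0836] tilt [-0.0512 -0.0009] yaw 88.77 lin cm [0.19 0.13 6.67] twist -0.001 F [ 0.8  0.6 -0.2] open 0.0855 q [ 0.16  0.45  1.84  0.01  0.91 -1.4 ]
```

arm_command --plan '[{"linear": [0.1, 0.1, 2.5], "twist": 0}, {"linear": [0, 0, 2.5], "twist": 0}, {"linear": [0, 0, 1.2], "twist": 0}, {"linear": [0, 0, 0.2], "twist": 0}]'

```text
clock: 14.2
ee_pos: [0.4316, 0.1516, 0.0169]
ee_rot: [[-0.998, 0.02, -0.054], [0.02, 1.0, -0.002], [0.054, -0.003, -0.999]]
contact_force: [-0.5, -0.0, -0.0]
opening: 0.0853
```

```bash
python3 go.py .4355 .152 .017 88.8;python3 snap.py a17 side 240 360 210 310
```

```text
t 14.2 p [0.4316 0.1516 0.0169] tilt [-0.0538 -0.0015] yaw 88.83 lin cm [-0.39  0.05 -0.03] twist 0.001 F [-0.5 -0.  -0. ] open 0.0853 q [ 0.16  0.55  1.91  0.01  0.73 -1.39]
scale 4
```

View pics/a17.png

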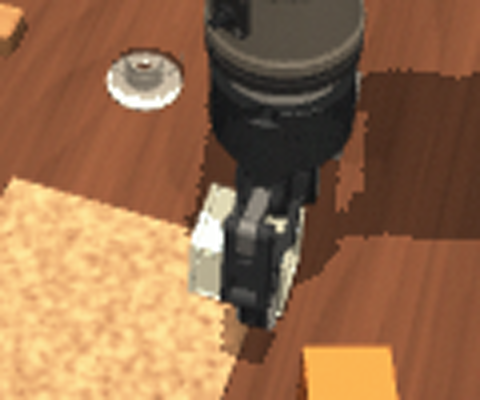

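arm_command --plan '[{"linear": [-0.2, 0, 0], "twist": 0}, {"linear": [0, 0, 0], "twist": 0}, {"linear": [0, 0, 0], "twist": 0}, {"linear": [0, 0, 0], "twist": 0}, {"linear": [0, 0, 0], "twist": 0}, {"linear": [0, 0, -1.0], "twist": 0}, {"linear": [0, 0, -1.0], "twist": 0}, {"linear": [0, 0, -1.0], "twist": 0}]' --gripper 1 --newtons 20

```text
clock: 15.05
ee_pos: [0.436, 0.1516, 0.0508]
ee_rot: [[-0.998, 0.02, -0.052], [0.021, 1.0, -0.001], [0.052, -0.002, -0.999]]
contact_force: [1.0, -0.2, -0.8]
opening: 0.0461
```

```bash
python3 go.py .4355 .152 .017 88.8;python3 snap.py a18 side 240 360 210 310
```

```text
t 15.05 p [0.436  0.1516 0.0508] tilt [-0.0517 -0.0012] yaw 88.83 lin cm [-0.12  0.05  3.38] twist 0.0 F [ 1.  -0.2 -0.8] open 0.0461 q [ 0.16  0.49  1.88  0.01  0.82 -1.39]
scale 4
```

View pics/a18.png

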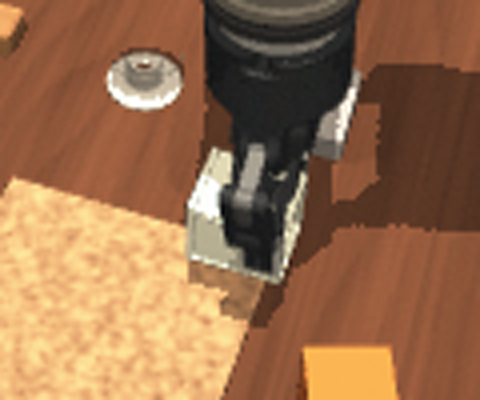

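arm_command --plan '[{"linear": [2.5, 0, 0], "twist": 0}, {"linear": [2.6, 0, 0], "twist": 0}, {"linear": [0, 0, 0], "twist": 0}, {"linear": [0, 0, 1.5], "twist": 0}, {"linear": [0, 0, 1.2], "twist": 0}, {"linear": [0, 0, 0.3], "twist": 0}]'

```text
clock: 15.7
ee_pos: [0.3884, 0.1536, 0.0286]
ee_rot: [[-0.999, 0.02, -0.036], [0.02, 1.0, 0.002], [0.036, 0.001, -0.999]]
contact_force: [-0.1, 0.4, -0.5]
opening: 0.0457
```

```bash
python3 go.py .395 .152 .017 88.8;python3 snap.py a19 side 240 360 210 310
```

```text
t 15.7 p [0.3884 0.1536 0.0286] tilt [-0.0363  0.0015] yaw 88.83 lin cm [-0.71 -0.15  1.14] twist 0.0 F [-0.1  0.4 -0.5] open 0.0457 q [ 0.19  0.47  2.03  0.01  0.68 -1.37]
scale 4
```

View pics/a19.png

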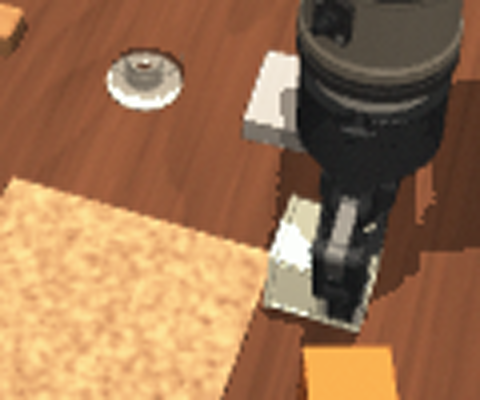

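arm_command --plan '[{"linear": [0, 0, 0.9], "twist": 0}, {"linear": [0, 0, 0.3], "twist": 0}]'

```text
clock: 15.95
ee_pos: [0.3894, 0.1538, 0.0168]
ee_rot: [[-0.999, 0.021, -0.034], [0.021, 1.0, 0.002], [0.034, 0.001, -0.999]]
contact_force: [-0.3, 0.3, 0.1]
opening: 0.0458
```

arm_command --plan '[{"linear": [-0.5, 0, 0], "twist": 0}, {"linear": [-0.4, 0, 0], "twist": 0}]'

```text
clock: 16.15
ee_pos: [0.3944, 0.1533, 0.0156]
ee_rot: [[-0.999, 0.021, -0.044], [0.021, 1.0, 0.001], [0.044, -0.0, -0.999]]
contact_force: [-11.6, 0.9, 3.0]
opening: 0.046
```

arm_command --plan '[{"linear": [-0.8, 0, -0.5], "twist": 0}, {"linear": [-0.8, 0, -0.6], "twist": 0}, {"linear": [-0.8, 0, -0.6], "twist": 0}]'

```text
clock: 16.45
ee_pos: [0.4111, 0.1523, 0.0298]
ee_rot: [[-0.998, 0.021, -0.065], [0.022, 1.0, -0.001], [0.065, -0.003, -0.998]]
contact_force: [-4.4, 0.2, -2.2]
opening: 0.0455
```

```bash
python3 go.py .395 .152 .017 88.8;python3 snap.py a20 side 240 360 210 310
```

```text
t 16.45 p [0.4111 0.1523 0.0298] tilt [-0.0652 -0.0011] yaw 88.77 lin cm [ 1.53 -0.06  1.38] twist -0.0 F [-4.4  0.2 -2.2] open 0.0455 q [ 0.17  0.51  1.95  0.01  0.75 -1.39]
scale 4
```

View pics/a20.png

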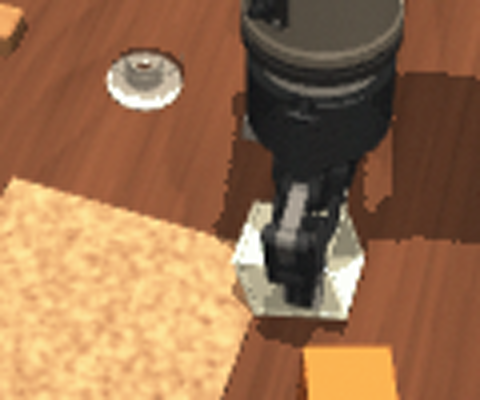

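Rotation about the mat edge is working, with the mouth end rising. Continuing.

arm_command --plan '[{"linear": [-1.0, 0, -0.4], "twist": 0}, {"linear": [-1.0, 0, -0.3], "twist": 0}, {"linear": [-1.0, 0, -0.1], "twist": 0}]'

```text
clock: 16.8
ee_pos: [0.4409, 0.1516, 0.0364]
ee_rot: [[-0.997, 0.022, -0.07], [0.022, 1.0, -0.001], [0.07, -0.003, -0.998]]
contact_force: [-0.1, 0.3, -0.2]
opening: 0.0459
```

```bash
python3 go.py .395 .152 .017 88.8;python3 snap.py a21 side 240 360 210 310
```

```text
t 16.8 p [0.4409 0.1516 0.0364] tilt [-0.0701 -0.0015] yaw 88.77 lin cm [ 4.44 -0.05  2.25] twist -0.001 F [-0.1  0.3 -0.2] open 0.0459 q [ 0.16  0.53  1.86  0.01  0.82 -1.4 ]
scale 4
```

View pics/a21.png

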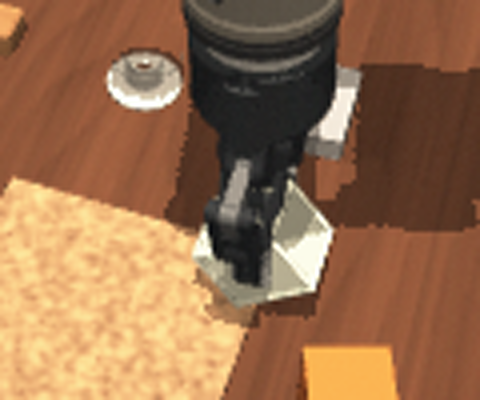

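arm_command --plan '[{"linear": [1.0, 0, -0.6], "twist": 0}, {"linear": [2.4, 0, 0], "twist": 0}, {"linear": [0, 0, 0], "twist": 0}, {"linear": [0, 0, 0.8], "twist": 0}, {"linear": [0, 0, 0.3], "twist": 0}]'

```text
clock: 17.35
ee_pos: [0.4104, 0.1525, 0.035]
ee_rot: [[-0.998, 0.022, -0.059], [0.022, 1.0, -0.0], [0.059, -0.001, -0.998]]
contact_force: [-0.3, -0.8, -1.9]
opening: 0.0462
```

```bash
python3 go.py .395 .152 .017 88.8;python3 snap.py a22 side 240 360 210 310
```

```text
t 17.35 p [0.4104 0.1525 0.035 ] tilt [-0.0587 -0.0001] yaw 88.72 lin cm [ 1.43 -0.08  1.89] twist -0.001 F [-0.3 -0.8 -1.9] open 0.0462 q [ 0.17  0.49  1.95  0.01  0.76 -1.39]
scale 4
```

View pics/a22.png

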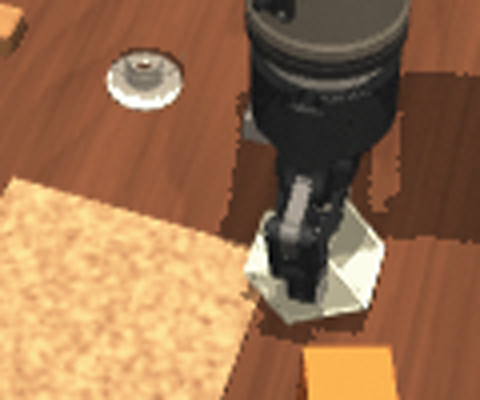

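arm_command --plan '[{"linear": [0, 0, 0.4], "twist": 0}, {"linear": [0, 0, 0.2], "twist": 0}]'

```text
clock: 17.6
ee_pos: [0.4115, 0.1526, 0.0308]
ee_rot: [[-0.998, 0.022, -0.057], [0.023, 1.0, 0.0], [0.057, -0.001, -0.998]]
contact_force: [-7.7, -2.2, 37.2]
opening: 0.0459
```

arm_command --plan '[{"linear": [-0.5, 0, 0], "twist": 0}]'

```text
clock: 17.7
ee_pos: [0.4153, 0.1525, 0.0311]
ee_rot: [[-0.998, 0.022, -0.059], [0.022, 1.0, 0.0], [0.059, -0.001, -0.998]]
contact_force: [-3.0, 1.1, 2.4]
opening: 0.0457
```

arm_command --plan '[{"linear": [-0.9, 0, -0.2], "twist": 0}, {"linear": [-0.9, 0, -0.2], "twist": 0}]'

```text
clock: 17.9
ee_pos: [0.4336, 0.152, 0.0339]
ee_rot: [[-0.998, 0.022, -0.061], [0.022, 1.0, -0.0], [0.061, -0.001, -0.998]]
contact_force: [-4.5, 0.3, 1.4]
opening: 0.0458
```

```bash
python3 go.py .395 .152 .017 88.8;python3 snap.py a23 side 240 360 210 310
```

```text
t 17.9 p [0.4336 0.152  0.0339] tilt [-0.0607 -0.0001] yaw 88.72 lin cm [ 3.75 -0.09  1.92] twist -0.001 F [-4.5  0.3  1.4] open 0.0458 q [ 0.16  0.52  1.89  0.01  0.79 -1.4 ]
scale 4
```

View pics/a23.png

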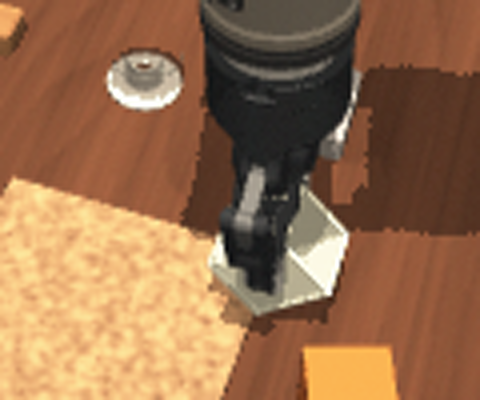

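arm_command --plan '[{"linear": [-0.9, 0, 0.0], "twist": 0}, {"linear": [-0.9, 0, 0.1], "twist": 0}]'

```text
clock: 18.15
ee_pos: [0.4505, 0.1516, 0.0314]
ee_rot: [[-0.997, 0.023, -0.067], [0.023, 1.0, -0.0], [0.067, -0.002, -0.998]]
contact_force: [-4.3, 1.4, 4.7]
opening: 0.0457
```

```bash
python3 go.py .395 .152 .017 88.8;python3 snap.py a24 side 240 360 210 310
```

```text
t 18.15 p [0.4505 0.1516 0.0314] tilt [-0.0672 -0.0003] yaw 88.68 lin cm [ 5.44 -0.08  1.81] twist -0.002 F [-4.3  1.4  4.7] open 0.0457 q [ 0.16  0.55  1.84  0.01  0.81 -1.4 ]
scale 4
```

View pics/a24.png

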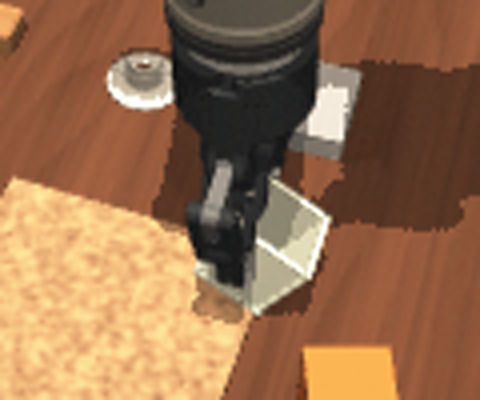

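arm_command --plan '[{"linear": [-0.9, 0, 0.15], "twist": 0}, {"linear": [-0.9, 0, 0.3], "twist": 0}]'

```text
clock: 18.4
ee_pos: [0.4678, 0.151, 0.0248]
ee_rot: [[-0.997, 0.023, -0.071], [0.023, 1.0, -0.001], [0.071, -0.002, -0.997]]
contact_force: [-4.4, 1.0, 3.1]
opening: 0.0456
```

```bash
python3 go.py .395 .152 .017 88.8;python3 snap.py a25 side 240 360 210 310
```

```text
t 18.4 p [0.4678 0.151  0.0248] tilt [-0.071  -0.0006] yaw 88.67 lin cm [ 7.2  -0.07  1.29] twist -0.002 F [-4.4  1.   3.1] open 0.0456 q [ 0.15  0.59  1.8   0.01  0.83 -1.41]
scale 4
```

View pics/a25.png

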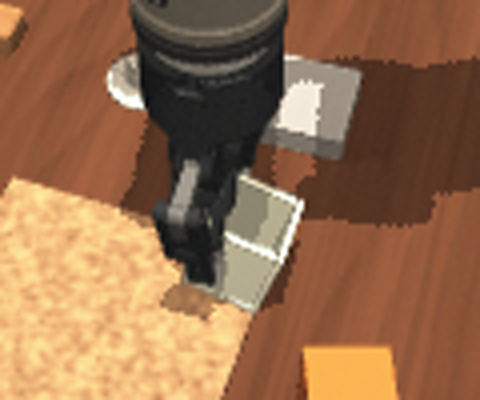

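arm_command --plan '[{"linear": [-0.8, 0, 0.35], "twist": 0}, {"linear": [0, 0, -1], "twist": 0}, {"linear": [0, 0, -2], "twist": 0}, {"linear": [-2.5, 1.5, 0], "twist": 0}, {"linear": [-3, 1.5, 0], "twist": 0}, {"linear": [0, 0, 0], "twist": 0}]'

```text
clock: 19.05
ee_pos: [0.541, 0.18, 0.0496]
ee_rot: [[-0.998, 0.024, -0.059], [0.025, 1.0, 0.0], [0.059, -0.001, -0.998]]
contact_force: [0.1, -0.5, -1.5]
opening: 0.0459
```

```bash
python3 go.py .52 .19 .02 88.8;python3 snap.py a26 side 200 340 210 325
```

```text
t 19.05 p [0.541  0.18   0.0496] tilt [-0.0594  0.0002] yaw 88.6 lin cm [1.95 0.96 3.08] twist -0.004 F [ 0.1 -0.5 -1.5] open 0.0459 q [ 0.18  0.65  1.56  0.01  0.99 -1.37]
scale 4
```

View pics/a26.png

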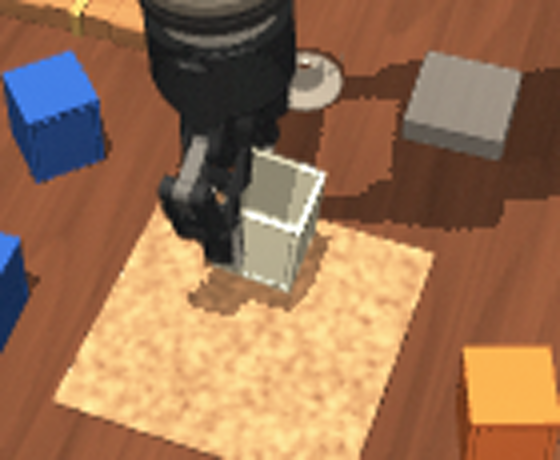

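arm_command --plan '[{"linear": [0, 2.0, 0], "twist": 0}, {"linear": [0, 0, 1.2], "twist": 0}, {"linear": [0, 0, 0.7], "twist": 0}, {"linear": [0, 0, 0.3], "twist": 0}, {"linear": [0, 0, 0.2], "twist": 0}]'

```text
clock: 19.6
ee_pos: [0.5359, 0.1971, 0.0243]
ee_rot: [[-0.998, 0.025, -0.063], [0.025, 1.0, -0.002], [0.063, -0.004, -0.998]]
contact_force: [0.2, -0.1, -2.2]
opening: 0.0458
```

```bash
python3 go.py .52 .19 .02 88.8;python3 snap.py a27 side 200 340 210 325
```

```text
t 19.6 p [0.5359 0.1971 0.0243] tilt [-0.0628 -0.002 ] yaw 88.58 lin cm [ 1.54 -0.75  0.53] twist -0.004 F [ 0.2 -0.1 -2.2] open 0.0458 q [ 0.21  0.69  1.57  0.01  0.94 -1.34]
scale 4
```

View pics/a27.png

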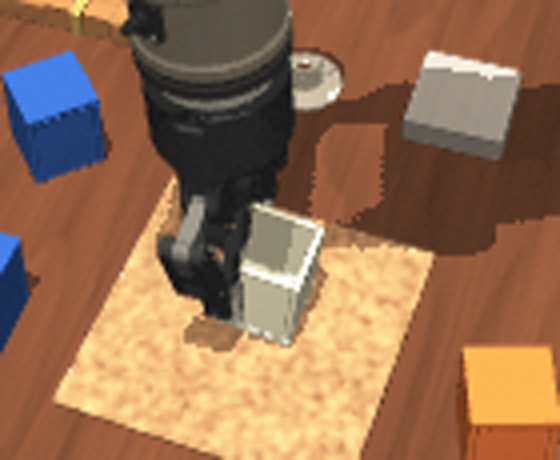

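Not yet in contact. I'll lower it a little more, then release.

arm_command --plan '[{"linear": [0, 0, 0.25], "twist": 0}, {"linear": [0, 0, 0.15], "twist": 0}]'

```text
clock: 19.85
ee_pos: [0.5356, 0.1964, 0.02]
ee_rot: [[-0.998, 0.026, -0.063], [0.026, 1.0, -0.002], [0.063, -0.004, -0.998]]
contact_force: [-0.7, 0.6, 4.4]
opening: 0.0457
```

arm_command --plan '[{"linear": [0, 0, 0], "twist": 0}, {"linear": [0, 0, 0], "twist": 0}, {"linear": [0, 0, 0], "twist": 0}, {"linear": [0, 0, 0], "twist": 0}, {"linear": [0, 0, -3], "twist": 0}, {"linear": [0, 0, -4], "twist": 0}, {"linear": [0, 0, -4], "twist": 0}]' --gripper -1

```text
clock: 20.55
ee_pos: [0.5394, 0.1957, 0.1277]
ee_rot: [[-0.997, 0.026, -0.075], [0.026, 1.0, -0.005], [0.075, -0.007, -0.997]]
contact_force: [1.1, -0.5, -0.2]
opening: 0.0854
```

```bash
python3 go.py .486 -.199 .2 103.1;python3 snap.py a28 side 200 340 210 325
```

```text
t 20.55 p [0.5394 0.1957 0.1277] tilt [-0.0749 -0.0046] yaw 88.52 lin cm [  4.83 -39.64  -6.63] twist -0.254 F [ 1.1 -0.5 -0.2] open 0.0854 q [ 0.21  0.57  1.46  0.01  1.19 -1.34]
scale 4
```

View pics/a28.png

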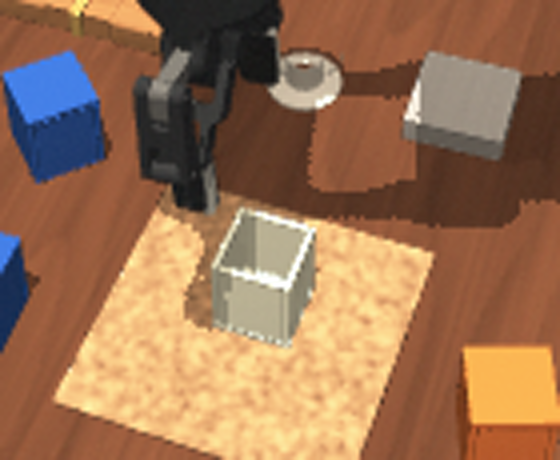

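The pot stands mouth-up on the mat and is released (rim at crop (265,250)). Next, the lid grip.

arm_command --plan '[{"linear": [0, -1.5, -3], "twist": -0.03}, {"linear": [0, -3, -3], "twist": -0.03}, {"linear": [0, -4, -2], "twist": -0.03}, {"linear": [0, -4.5, 0], "twist": -0.03}, {"linear": [0, -4.5, 0], "twist": -0.03}, {"linear": [0, -4.5, 0], "twist": -0.03}, {"linear": [0, -4.5, 0], "twist": -0.03}, {"linear": [0, -4.5, 0], "twist": -0.03}, {"linear": [0, -4, 0], "twist": 0}, {"linear": [0, 0, 0], "twist": 0}]'

```text
clock: 21.6
ee_pos: [0.5915, -0.1617, 0.2213]
ee_rot: [[-0.972, -0.228, -0.049], [-0.228, 0.974, -0.004], [0.048, 0.007, -0.999]]
contact_force: [-0.4, 0.7, -0.8]
opening: 0.0852
```

```bash
python3 go.py .485 -.199 .16 103.1
```

```text
t 21.6 p [ 0.5915 -0.1617  0.2213] tilt [-0.0488 -0.0038] yaw 103.17 lin cm [10.91 -1.25  6.66] twist 0.001 F [-0.4  0.7 -0.8] open 0.0852 q [-0.38  0.54  1.23 -0.02  1.41 -2.18]
```

arm_command --plan '[{"linear": [3.5, -0.4, 0.5], "twist": 0}, {"linear": [3.7, -0.4, 2], "twist": 0}, {"linear": [3.4, -0.4, 2], "twist": 0}, {"linear": [0.3, 0, 2], "twist": 0}, {"linear": [0, 0, 0], "twist": 0}]'

```text
clock: 22.1
ee_pos: [0.4814, -0.1983, 0.1589]
ee_rot: [[-0.973, -0.227, -0.047], [-0.227, 0.974, -0.003], [0.046, 0.008, -0.999]]
contact_force: [1.0, 0.7, -0.7]
opening: 0.0856
```

```bash
python3 go.py .485 -.199 .108 103.1; python3 snap.py b1 side 250 390 90 205;python3 snap.py b2 top 290 420 160 280
```

```text
t 22.1 p [ 0.4814 -0.1983  0.1589] tilt [-0.047  -0.0032] yaw 103.11 lin cm [-0.57 -0.18  5.07] twist 0.0 F [ 1.   0.7 -0.7] open 0.0856 q [-0.52  0.43  1.61 -0.03  1.15 -2.31]
scale 4
scale 4
```

View pics/b1.png

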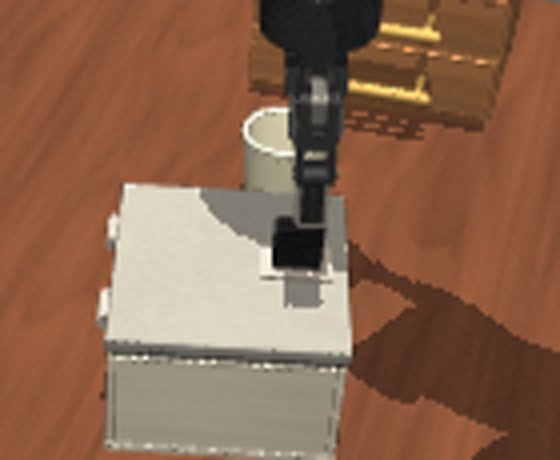

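View pics/b2.png

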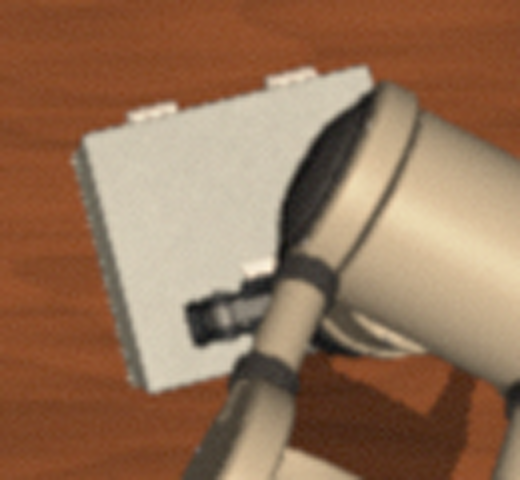

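arm_command --plan '[{"linear": [-0.4, -0.2, 2], "twist": 0}, {"linear": [-0.3, 0, 2], "twist": 0}, {"linear": [0, 0, 0.8], "twist": 0}, {"linear": [0, 0, 0], "twist": 0}]'

```text
clock: 22.6
ee_pos: [0.4955, -0.1995, 0.117]
ee_rot: [[-0.972, -0.232, -0.032], [-0.231, 0.973, -0.011], [0.034, -0.003, -0.999]]
contact_force: [0.3, -0.1, -0.2]
opening: 0.0854
```

```bash
python3 go.py .485 -.199 .108 103.1; python3 snap.py b3 side 250 390 90 205
```

```text
t 22.6 p [ 0.4955 -0.1995  0.117 ] tilt [-0.0323 -0.0111] yaw 103.4 lin cm [0.98 0.3  0.93] twist 0.005 F [ 0.3 -0.1 -0.2] open 0.0854 q [-0.51  0.49  1.63 -0.03  1.04 -2.3 ]
scale 4
```

View pics/b3.png

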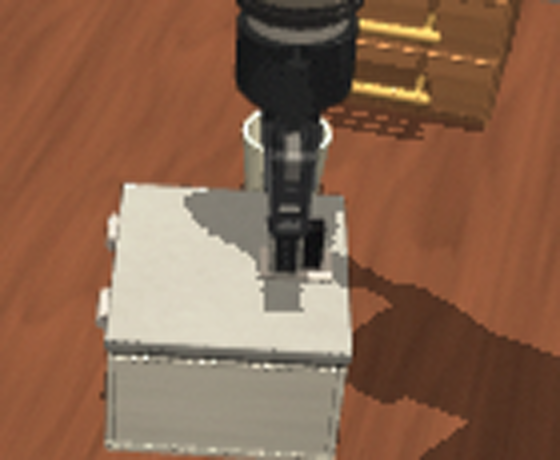

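arm_command --plan '[{"linear": [0.6, 0.2, 0.5], "twist": 0}, {"linear": [0.2, 0.1, 0.3], "twist": 0}, {"linear": [0, 0, 0], "twist": 0}]'

```text
clock: 22.95
ee_pos: [0.4877, -0.1989, 0.1116]
ee_rot: [[-0.972, -0.232, -0.028], [-0.232, 0.973, -0.014], [0.03, -0.007, -1.0]]
contact_force: [-0.9, -0.3, 0.1]
opening: 0.0854
```

```bash
python3 go.py .485 -.199 .108 103.1
```

```text
t 22.95 p [ 0.4877 -0.1989  0.1116] tilt [-0.0279 -0.0136] yaw 103.44 lin cm [0.25 0.06 0.37] twist 0.006 F [-0.9 -0.3  0.1] open 0.0854 q [-0.52  0.48  1.67 -0.03  1.01 -2.31]
```

arm_command --plan '[{"linear": [0.2, 0, 0.4], "twist": 0}, {"linear": [0, 0, 0], "twist": 0}, {"linear": [0, 0, 0], "twist": 0}, {"linear": [0, 0, 0], "twist": 0}, {"linear": [0, 0, 0], "twist": 0}, {"linear": [0, 0, 0], "twist": 0}, {"linear": [0, 0, 0], "twist": 0}]' --gripper 1 --newtons 60

```text
clock: 23.65
ee_pos: [0.486, -0.2016, 0.1085]
ee_rot: [[-0.973, -0.231, -0.026], [-0.23, 0.973, -0.016], [0.029, -0.01, -1.0]]
contact_force: [1.5, -0.9, 0.9]
opening: 0.0151
```

```bash
python3 go.py .485 -.199 .108 103.1;python3 snap.py b4 side 250 390 90 205
```

```text
t 23.65 p [ 0.486  -0.2016  0.1085] tilt [-0.0256 -0.0165] yaw 103.33 lin cm [0.04 0.28 0.05] twist 0.004 F [ 1.5 -0.9  0.9] open 0.0151 q [-0.52  0.48  1.67 -0.03  1.   -2.31]
scale 4
```

View pics/b4.png

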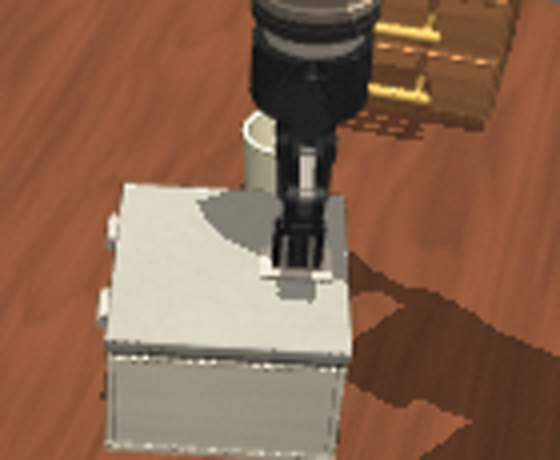

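The grip block is pinched (opening about 15 mm, fingers at crop (298,245)). I'll break the seal in small lifts.

arm_command --plan '[{"linear": [0, 0, -0.15], "twist": 0}, {"linear": [0, 0, -0.15], "twist": 0}]'

```text
clock: 23.9
ee_pos: [0.4861, -0.2016, 0.109]
ee_rot: [[-0.973, -0.231, -0.027], [-0.23, 0.973, -0.016], [0.029, -0.009, -1.0]]
contact_force: [5.2, -4.7, -16.1]
opening: 0.0151
```

arm_command --plan '[{"linear": [-0.05, 0, -0.2], "twist": 0}, {"linear": [-0.05, 0, -0.2], "twist": 0}]'

```text
clock: 24.1
ee_pos: [0.4861, -0.2015, 0.109]
ee_rot: [[-0.973, -0.231, -0.031], [-0.23, 0.973, -0.015], [0.034, -0.007, -0.999]]
contact_force: [3.4, -4.8, -15.4]
opening: 0.0149
```

arm_command --plan '[{"linear": [0, 0, -0.3], "twist": 0}, {"linear": [0, 0, 0], "twist": 0}]'

```text
clock: 24.3
ee_pos: [0.4859, -0.2016, 0.1085]
ee_rot: [[-0.973, -0.23, -0.033], [-0.23, 0.973, -0.013], [0.036, -0.005, -0.999]]
contact_force: [-3.0, -0.4, 10.2]
opening: 0.0149
```

arm_command --plan '[{"linear": [0, 0, -0.35], "twist": 0}]'

```text
clock: 24.4
ee_pos: [0.4863, -0.2014, 0.1102]
ee_rot: [[-0.973, -0.23, -0.034], [-0.23, 0.973, -0.013], [0.036, -0.005, -0.999]]
contact_force: [11.0, -2.6, -23.8]
opening: 0.0151
```

arm_command --plan '[{"linear": [0, 0, -0.35], "twist": 0}]'

```text
clock: 24.5
ee_pos: [0.4869, -0.2013, 0.1123]
ee_rot: [[-0.972, -0.231, -0.033], [-0.23, 0.973, -0.012], [0.035, -0.004, -0.999]]
contact_force: [9.3, -2.0, -14.6]
opening: 0.0152
```

arm_command --plan '[{"linear": [-0.05, 0, -0.25], "twist": 0}, {"linear": [-0.05, 0, -0.2], "twist": 0}]'

```text
clock: 24.7
ee_pos: [0.488, -0.2011, 0.1155]
ee_rot: [[-0.972, -0.231, -0.035], [-0.231, 0.973, -0.012], [0.037, -0.004, -0.999]]
contact_force: [3.4, -2.3, -9.4]
opening: 0.0148
```

arm_command --plan '[{"linear": [-0.1, 0, -0.25], "twist": 0}, {"linear": [-0.1, 0, -0.2], "twist": 0}]'

```text
clock: 24.9
ee_pos: [0.4896, -0.2007, 0.1197]
ee_rot: [[-0.972, -0.232, -0.037], [-0.231, 0.973, -0.013], [0.039, -0.004, -0.999]]
contact_force: [1.7, -3.5, -9.1]
opening: 0.0149
```

```bash
python3 go.py .491 -.2 .1238 103.1;python3 snap.py b5 side 250 390 90 205
```

```text
t 24.9 p [ 0.4896 -0.2007  0.1197] tilt [-0.037  -0.0126] yaw 103.4 lin cm [-0.14  0.03 -0.41] twist 0.005 F [ 1.7 -3.5 -9.1] open 0.0149 q [-0.52  0.48  1.64 -0.03  1.04 -2.3 ]
scale 4
```

View pics/b5.png

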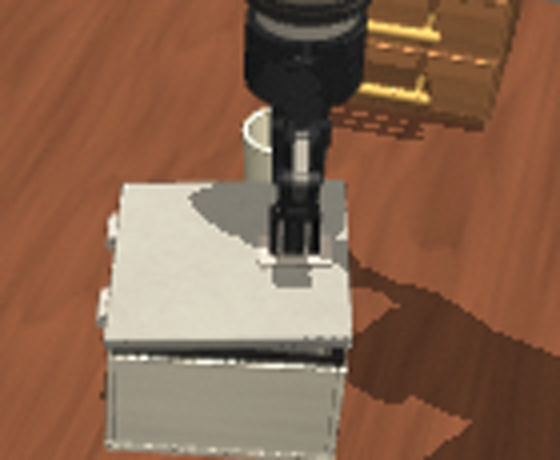

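arm_command --plan '[{"linear": [-0.1, 0, -0.2], "twist": 0}, {"linear": [-0.05, 0, -0.15], "twist": 0}, {"linear": [0, 0, 0], "twist": 0}, {"linear": [0, 0, 0], "twist": 0}]'

```text
clock: 25.35
ee_pos: [0.4913, -0.2003, 0.1239]
ee_rot: [[-0.972, -0.232, -0.037], [-0.232, 0.973, -0.013], [0.039, -0.004, -0.999]]
contact_force: [3.0, -3.8, -8.6]
opening: 0.0152
```

```bash
python3 go.py .491 -.2 .1238 103.1;python3 snap.py b6 side 250 390 90 205; python3 snap.py b7 top 100 450 140 300
python3 - <<'E'
from h import *
a=load("side0.npz");b=load("b6.npz")
# lid front-right-ish corner: compare lid height along box x from depth
for d in(a,b):
    C=cloud(d);im=d["image"].astype(int);m=np.zeros(im.shape[:2],bool);m[134:178,277:340]=1
    m&=(im.min(2)>100)&(C[...,2]>.09)
    P=C[m];r=(P[:,:2]-[.486,-.2])@np.array([.974,.227]);
    k=(r<.13)&(r>-.03)
    c=np.polyfit(r[k],P[k,2],1);print(k.sum(),c, "front z",np.polyval(c,-.035),"slope angle",np.arctan(c[0]))
E
```

```text
t 25.35 p [ 0.4913 -0.2003  0.1239] tilt [-0.0366 -0.013 ] yaw 103.41 lin cm [0.03 0.04 0.01] twist 0.005 F [ 3.  -3.8 -8.6] open 0.0152 q [-0.51  0.48  1.63 -0.03  1.06 -2.3 ]
scale 4
scale 2.2285714285714286
2096 [0.03099117 0.10367973] front z 0.10259504052558899 slope angle 0.030981256472153235
2050 [-0.10688374  0.11818263] front z 0.12192355851564449 slope angle -0.10647949103636098
```

View pics/b6.png

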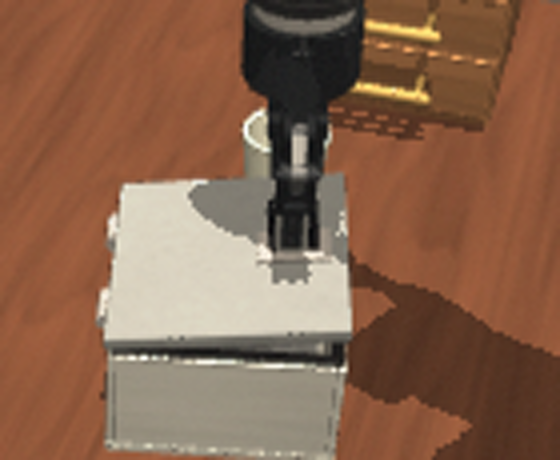

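View pics/b7.png

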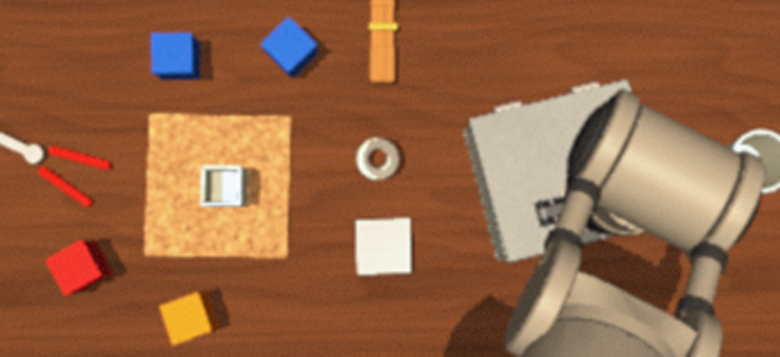

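The lid's front edge is up about 19–22 mm (depth fit and kinematics agree) and it is held steady. The pot is mouth-up on the mat (crop (222,186)) and the bystanders haven't moved. Handing in.

```bash
python3 - <<'E'
from rig import env
s=env.get_state();print(s["clock"],s["ee_pos"],s["contact_force"],s["opening"]);print(env.close_job())
E
```

```text
25.45 [ 0.49130495 -0.20026196  0.12385784] [ 3.48174659 -2.98855296 -8.20878675] 0.014987034339780363
the job is handed in; nothing more can be done
None
```

The pot is mouth-up on the mat and released, and I handed the job in with the arm still holding the lid ajar. The clock stood at 25.45 s of the 72 s allowed; the hand-in gave no verdict.

- **Pot:** My first two attempts failed: pivoting it in the grip, and pushing it over with closed fingers. Both times it slid on the cork. I then turned it in the grasp in two quarter turns, using the mat's fixed 4 mm edge as a pivot. The second turn slipped onto the mat once and had to be reseated. In the last top view it stands mouth-up near the middle of the mat.
- **Lid:** I pulled it free by the black grip in small steps, with a peak reading of about 24 N down on the gripper. It is held with the gripper at 60 N.
- **Last lid check:** Front-edge height in the camera depth shows a rise of about 19 mm. The change in lid slope gives about 22 mm, and the arm's travel gives about 20 mm. The lid was never seen near 50 mm.
- **Other items:** The spool, steel block, pliers, ring clamp and coloured cubes looked unmoved in the last top view; I compared them by eye, not by measurement. The arm partly hides the round cup there.
- **Leftover forces:** At the end the wrist still reads about 8 N down, more than the lid's roughly 2 N weight. I put this down to strain from the stiff grip. The tool is also tilted about 2°, left over from the pot turns; the readings held steady.

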